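Seat the tube carrier on the mixer's locating pins

ROBOT

A 7-joint arm with a two-finger parallel gripper is mounted at the origin on a cart in front of the work surface, level with it; the furniture and walls round the work are solid. World frame = base frame: x ahead of the robot, y to its left, z up, the work surface at z = 0. Lengths are in m, angles in degrees, forces in N, time in s.
With the tool pointing down it reaches from about 0.4 to 0.85 m from the base axis. Payload 4.5 kg.
Tool frame: the origin (TCP) lies on the centre line of the jaws, within the pads' length; the fingertips stand 19 mm ahead of it and the grasp point (between the pads) is the TCP; z points along the fingers, y is the line along which they close (so a half turn about z gives the same grasp; the last joint's range is limited). The gripper opens to 88 mm and grips with 3 to 60 N. Pads are 18 mm wide; open, the fingers measure 123 mm over their backs; the gripper's body (75 mm by 187 mm) begins 45 mm behind the grasp point.
Start: joints at [1.937, 39.483, -11.15, 89.685, 9.013, 51.709, -12.324], TCP at [0.625, 0, 0.258] pointing down, gripper open.
Joint ranges: [-172.22, 172.22], [-26.19, 119.32], [-84.43, 86.54], [7.71, 146.69], [-57.33, 237.33], [2.42, 119.75], [-152.13, 152.13]. Speed limits (degrees/s): [147.25, 147.25, 180, 180, 180, 180, 180].

INTERFACE

Orientations are given as a 3x3 rotation matrix whose columns are the frame's x, y, z axes.
In Python, from plant import * gives the robot as it stands. The module is installed in compiled form; this text tells all that it offers.
- The arm moves only by the tool play_rows, never from a script. Its argument "series" is a list of rows, each a list of 5 numbers: the closure in counts, from 0 (fully open) to 255 (shut), then the shift along the tool's x, y, z in cm, then the turn about the tool's z in rad. In form: [[gripper, x, y, z, roll], ...]. A call has exactly 5 rows; each row is the pose to reach, as a shift and turn from the pose commanded when the call began, along the tool's axes at that moment; what a row does not reach only later rows make up. A row lasts 1/12 s, in which the tool goes at most 41.7 mm and 7.16 degrees, less where a joint would pass 70% of its speed; a pose out of reach is approached as far as the arm can. A call with a gripper value outside its range is refused whole. The fingers move at their own pace and stop on an object; the grip force is fixed at half the most. Time passes only in rows, so rows that repeat a pose let the fingers close, or fill a call up. It gives the time, the measured TCP pose, the force, the opening and the grip force at its end, in the units of the state.
- read_state(): the state, without advancing time (a new reading comes with each control period).
- grab_frame(name): name is "scene" or "side" or "wrist"; returns (picture, depth): 400x640x3 uint8, blue, green, red; 400x640 float32, m along the optical axis (not along the pixel's ray), 0 where there is no reading.
- camera_model(name): a dict with "K" (3x3 intrinsics, pixels), "R" (3x3) and "t" (3): a world point X has camera coordinates R X + t; the wrist camera has in their place "T_tool_cam" (4x4, takes a point from camera to tool coordinates, whose origin is the TCP and whose axes are the flange's). Camera axes: x right, y down, z forward; pixel columns grow to the right and rows downward; lengths in m; the calibration is good to about 2 mm. A picture is of the moment at which its call begins: read the wrist's pose just before it. camera_model takes no time and is no camera call.
- job_done(): hands the job in; it is judged then, once.
Trained networks look in the newest picture that a camera, given by its name, has taken for a name from the list of things; names that differ only in an ending like _2 or _b are one class to them, and where a whole thing is asked for, a point or a joint stands for the part that bears it (a point fixed in the world has none). Each returns a list of dicts, best first, with "confidence" (0 to 1); they miss things now and then, are a little off and sometimes report something else, mostly with a low value. They report only what shows in the picture. A call takes as long as a camera call.
- trace(name, camera): "mask" (400x640 bool, what is visible of it).
- place_of(name, camera): "centre" ([x, y, z] in m, in world coordinates, good to about 4 mm: a listed point, or the origin of a listed thing).
The state is a dict: "time_s": time; "qpos": joint angles; "dq": joint speeds; "joint_efforts": joint torques, N m; "tool_pos": TCP position; "eef_rot": TCP orientation; "wrist_force": force on the tool from outside, world axes, zero at the start; "moment": the same for the moment, N m; "finger_gap": finger opening in m; "gripper_force": force on a finger pad.
Only numpy, scipy, OpenCV 4.12 (cv2) and the standard library are available. Lean on these libraries where they do the work, as an engineer would, in place of code of your own. Each camera call takes 0.05 s, during which the arm holds its last target. There are 200 camera calls.

TASK

Pick up the tube carrier by its black handle and lower it gently onto the mixer, orange end to orange end, so that the big round pin and the slim diamond pin both come up through their holes; wiggle or press it until it lies fully home and flush on the dark deck. Let go of it, do not force or drop it, and leave the other things on the bench where they are.

Things in the scene. Friction and masses are not known exactly. Their poses are not given: they have to be found in the camera images.
- carrier: Loose aluminium plate 160 (x) x 90 (y) x 8 mm (z), 0.3 to 0.65 kg, flat on the bench; origin: centre of its underside, z up. Black handle bar along x, 84 mm long, 14 wide, 44 to 62 mm above the underside, on posts at x = +-36 mm. Blue tube strips (92 x 22 mm, top 22 mm up) at y = +-31 mm. Orange stripe and larger hole at the -x end, smaller hole at +x; it fits only one way round.
- mixer: Fixed white mixer base 215 (x) x 135 (y) mm; origin: centre of its underside, z up. Flat dark deck 170 x 104 mm, 54 mm above the bench, with two steel pins 18 mm high: straight for 6 mm, then tapering to a blunt tip 4 to 5 mm wide. Orange stripe at the round pin's end (-x). When seated, the carrier's axes agree with the mixer's, its underside is on the deck and the pins stand 10 mm out of it.
- round_hole (a point): centre of the carrier's larger hole (16 mm), at the plate's underside, carrier x = -62 mm
- diamond_hole (a point): centre of the carrier's smaller hole (12 mm), at the plate's underside, carrier x = +62 mm
- round_pin (a point): foot, on the deck (54 mm above the bench), of the round pin of 14 mm diameter, mixer x = -62 mm
- diamond_pin (a point): foot, on the deck, of the diamond pin, mixer x = +62 mm: 10 mm across in mixer y, 7 mm in mixer x (along the line of the pins)
- grip (a point): middle of the handle bar, 53 mm above the carrier's underside; pinch across the bar (carrier y), 14 mm wide
- timer: white digital timer, 62 x 62 x 14 mm, lying on the bench behind the work; origin at its underside; leave alone
- pen_pot: black pot of pens, 83 mm wide, 147 mm tall, at the left; origin at its underside; leave alone
- tube_50: clear upright 50 ml tube with a blue cap, 36 mm wide, 113 mm tall, behind the work; origin at its underside; leave alone
- tape_1: roll of brown tape lying flat, 96 mm wide, 25 mm tall, behind the work; origin at its underside; leave alone

How it is judged (in metres and radians):
On the way:
1. the carrier is lifted clear of the bench (underside's centre more than 65 mm up) (height (world z) of carrier above 0.065 m), for 0.1 s.
At the end, for the whole second after the job is handed in: Both holes lie over their own pins (each within 3 mm of the pin's axis), the plate's underside is within 2 mm of the deck at both pins, level within 0.03 rad, at rest (horizontal distance between round_hole and round_pin below 0.003 m and horizontal distance between diamond_hole and diamond_pin below 0.003 m and z of round_hole in the frame of round_pin below 0.002 m and z of diamond_hole in the frame of diamond_pin below 0.002 m and angle between carrier's own z axis and vertical below 0.03 rad and linear speed of carrier below 0.01 m/s); the robot touches nothing.
It fails at once if the carrier is forced onto the mixer (contact force over 60 N) (contact force between carrier and mixer above 60 N).
It fails at once if the carrier is dropped onto the mixer (faster than 0.65 m/s within 40 mm of the deck) (horizontal distance between carrier and mixer below 0.05 m and z of carrier in the frame of round_pin below 0.04 m and linear speed of carrier above 0.65 m/s).
It fails at once if another thing on the bench is moved more than 20 mm (distance of any of timer, pen_pot, tube_50, tape_1 from where it was at the start of the episode above 0.02 m).
It also fails if it takes over 48 s, if anything falls off the work surface, if the arm or the gripper's body presses on something with over 40 N, if the wrist force passes 120 N, or if a joint passes its speed limit or range.

## Working session

There is one attempt and no reset: what is moved stays moved. The work goes in short steps, Python scripts to look and compute and a tool call to move; the robot and the scene stay as the last step left them, time stands still between calls to the robot, and variables do not carry over. Pictures are saved under pics/ and viewed, at most 10 in all, crops included, and the job is handed in when it is done.

Besides the shell and the picture viewer there is one more tool, called after "Request:" by a JSON object that holds its "method" and its "body", one argument or row to a line. play_rows: Moves the arm, as the interface text tells. Its arguments: {"type":"object","properties":{"series":{"type":"array"}},"required":["series"]}

```bash
mkdir -p pics
cat > h.py <<'E'
from plant import *
import numpy as np, cv2
def cloud(cam,d,st=None):
    m=camera_model(cam);K=np.array(m["K"]);v,u=np.indices(d.shape)
    P=np.stack([(u-K[0,2])/K[0,0]*d,(v-K[1,2])/K[1,1]*d,d],-1)
    if "R" in m: return (P-np.array(m["t"]).ravel())@np.array(m["R"])
    T=np.array(m["T_tool_cam"]); P=P@T[:3,:3].T+T[:3,3]
    return P@np.array(st["eef_rot"]).T+np.array(st["tool_pos"])
E
python3 - <<'E'
from h import *
s=read_state();print(s["tool_pos"],np.round(s["eef_rot"],3).tolist(),s["finger_gap"],s["wrist_force"],s["time_s"])
ims=[]
for c in("scene","wrist"):
    im,d=grab_frame(c);ims.append(im)
    for n in("grip","round_hole","diamond_hole","round_pin","diamond_pin","carrier","mixer"):
        r=place_of(n,c);print(c,n,[(np.round(x["centre"],4).tolist(),round(x["confidence"],2)) for x in r[:2]])
for c in("timer","pen_pot","tube_50","tape_1"):
    r=place_of(c,"scene");print(c,[(np.round(x["centre"],3).tolist(),round(x["confidence"],2)) for x in r[:1]])
cv2.imwrite("pics/a.png",cv2.resize(np.vstack(ims),(480,600)))
print(np.round(camera_model("wrist")["T_tool_cam"],3))
E
```

```text
[ 6.24391644e-01 -2.61032545e-05  2.56902529e-01] [[-0.0, 1.0, -0.002], [1.0, 0.0, -0.0], [-0.0, -0.002, -1.0]] 0.0880247414134173 [ 0.43250674 -0.88726978  0.05107692] 0.0
scene grip [([0.5392, 0.1917, 0.0558], 0.57)]
scene round_hole [([0.4787, 0.2084, 0.0005], 0.94)]
scene diamond_hole [([0.5979, 0.1781, 0.0011], 0.61)]
scene round_pin [([0.4405, -0.0373, 0.0547], 0.55)]
scene diamond_pin [([0.5659, -0.0446, 0.0534], 0.78), ([0.5089, -0.0433, 0.0008], 0.46)]
scene carrier [([0.5382, 0.1953, 0.0019], 0.82)]
scene mixer [([0.5046, -0.0458, -0.0019], 0.89)]
wrist grip []
wrist round_hole []
wrist diamond_hole [([0.5969, 0.1783, -0.0007], 0.93)]
wrist round_pin [([0.4429, -0.0376, 0.0517], 0.7), ([0.7559, -0.0695, 0.0012], 0.6)]
wrist diamond_pin [([0.567, -0.0466, 0.0518], 0.85)]
wrist carrier [([0.5357, 0.191, -0.0024], 0.96)]
wrist mixer [([0.5094, -0.0422, -0.0002], 0.56)]
timer [([0.753, -0.072, -0.001], 0.76)]
pen_pot [([0.639, 0.408, -0.001], 0.67)]
tube_50 [([0.799, 0.053, 0.002], 0.66)]
tape_1 [([0.805, 0.148, 0.005], 0.59)]
[[ 0.    -0.96  -0.282  0.072]
 [ 1.     0.001 -0.     0.   ]
 [ 0.001 -0.282  0.96  -0.127]
 [ 0.     0.     0.     1.   ]]
```

View pics/a.png

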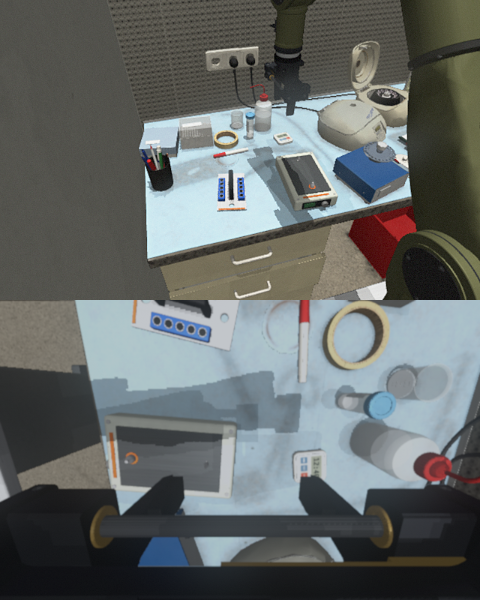

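The scene view shows the carrier left of the mixer, with both orange ends towards the robot. In the 480x600 composite the carrier is near (231,190) and the mixer near (305,180). The wrist view, in the lower half, shows the mixer pins at (130,458) and (197,461). I'll move over the carrier while turning.

Request:
{"method": "play_rows", "body": {
  "series": [
    [0, 2, -1, 0.5, -0.1],
    [0, 6, -2.7, 1, -0.22],
    [0, 10, -4.4, 1.5, -0.34],
    [0, 14, -6.2, 2, -0.46],
    [0, 17, -7.5, 2.5, -0.58]
  ]
}}

```text
time_s: 1.42
tool_pos: [0.5491, 0.172, 0.2329]
eef_rot: [[-0.553, 0.833, 0.001], [0.833, 0.553, 0.001], [0.0, 0.001, -1.0]]
wrist_force: [0.4, 0.4, 0.8]
finger_gap: 0.0883
gripper_force: 0.0
```

Request:
{"method": "play_rows", "body": {
  "series": [
    [0, 0, 0, 0, -0.12],
    [0, 0, 0, 0, -0.24],
    [0, 0, 0, 0, -0.36],
    [0, 0, 0, 0, -0.48],
    [0, 0, 0, 0, -0.6]
  ]
}}

```text
time_s: 1.83
tool_pos: [0.5501, 0.17, 0.2328]
eef_rot: [[-0.927, 0.375, 0.0], [0.375, 0.927, -0.0], [-0.0, -0.0, -1.0]]
wrist_force: [0.0, -0.4, 0.4]
finger_gap: 0.0882
gripper_force: 0.0
```

Request:
{"method": "play_rows", "body": {
  "series": [
    [0, 0, 0, 0, -0.08],
    [0, 0, 0, 0, -0.13],
    [0, 0, 0, 0, -0.13],
    [0, 0, 0, 0, -0.13],
    [0, 0, 0, 0, -0.13]
  ]
}}

```text
time_s: 2.25
tool_pos: [0.5501, 0.17, 0.2328]
eef_rot: [[-0.966, 0.259, 0.0], [0.259, 0.966, -0.0], [-0.0, -0.0, -1.0]]
wrist_force: [-0.3, 0.2, 0.0]
finger_gap: 0.0881
gripper_force: 0.0
```

Run:
```python
from h import *
s=read_state();im,d=grab_frame("wrist");P=cloud("wrist",d,s)
for n in("grip","round_hole","diamond_hole","carrier"):
    r=place_of(n,"wrist");print(n,[(np.round(x["centre"],4).tolist(),round(x["confidence"],2)) for x in r[:2]])
T=np.array(s["tool_pos"]);R=np.array(s["eef_rot"])
near=np.hypot(P[...,0]-.538,P[...,1]-.193)<.07
m=(d>0)&near&(P[...,2]>.05)&(P[...,2]<.075)
Q=P[m];print(len(Q),Q.mean(0),np.median(Q[:,2]))
rc=cv2.minAreaRect((Q[:,:2]*1e3).astype(np.float32));print("bar",rc)
m2=(d>0)&(np.hypot(P[...,0]-.538,P[...,1]-.193)<.11)&(P[...,2]>.004)&(P[...,2]<.03)
m2=cv2.morphologyEx(m2.astype(np.uint8),cv2.MORPH_OPEN,np.ones((5,5)))>0
print("plate",cv2.minAreaRect((P[m2][:,:2]*1e3).astype(np.float32)))
cv2.imwrite("pics/b.png",im)
```

```text
grip [([0.5375, 0.1936, 0.054], 0.75), ([0.6395, 0.4094, 0.0011], 0.46)]
round_hole [([0.4773, 0.2075, -0.0005], 0.69)]
diamond_hole [([0.5946, 0.1781, 0.0006], 0.82)]
carrier [([0.5354, 0.1891, 0.0003], 0.76), ([0.5657, -0.0458, 0.0551], 0.63)]
1017 [0.53442776 0.19356987 0.0611858 ] 0.06143864940618077
bar ((536.6395874023438, 193.0680389404297), (13.957283020019531, 84.27445983886719), 76.27474212646484)
plate ((536.60693359375, 193.29371643066406), (90.17436981201172, 160.15292358398438), 76.94841766357422)
```

View pics/b.png

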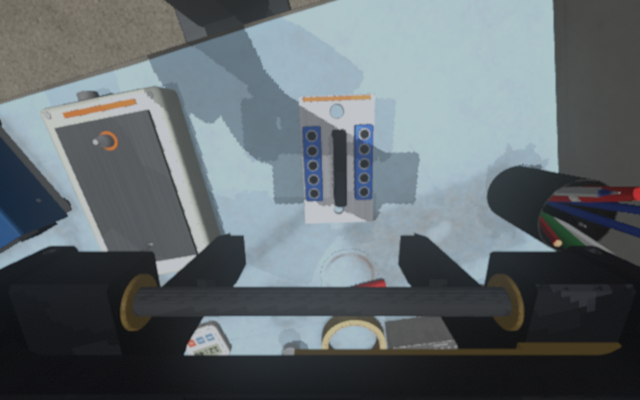

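The carrier sits at image (338,160), with its handle centred there and the orange end away from the gripper. The mixer is in view with its round pin at (107,141). I'll measure the mixer from this same pose.

Run:
```python
from h import *
s=read_state();C=np.array([.505,-.042])
def meas(cam):
    im,d=grab_frame(cam);P=cloud(cam,d,s)
    for n in("round_pin","diamond_pin"):
        r=place_of(n,cam);print(cam,n,[(np.round(x["centre"],4).tolist(),round(x["confidence"],2)) for x in r[:2]])
    near=(d>0)&(np.hypot(P[...,0]-C[0],P[...,1]-C[1])<.14)
    g=im.max(2)
    dk=near&(abs(P[...,2]-.054)<.006)&(g<130)
    dk=cv2.morphologyEx(dk.astype(np.uint8),cv2.MORPH_OPEN,np.ones((5,5)))>0
    dz=np.median(P[dk][:,2]);print("deck",dz,cv2.minAreaRect((P[dk][:,:2]*1e3).astype(np.float32)))
    for c in((.4415,-.037),(.566,-.045)):
        m=near&(np.hypot(P[...,0]-c[0],P[...,1]-c[1])<.02)&(P[...,2]>dz+.007)&(P[...,2]<dz+.03)
        if m.any(): Q=P[m];print("pin",m.sum(),Q.mean(0),Q.min(0),Q.max(0))
meas("wrist");meas("side")
```

```text
wrist round_pin [([0.4436, -0.0379, 0.049], 0.92)]
wrist diamond_pin [([0.5706, -0.0467, 0.0533], 0.95)]
deck 0.05398059839260122 ((501.3890075683594, -81.34729766845703), (181.6592559814453, 168.43246459960938), 85.26513671875)
pin 155 [ 0.44291138 -0.0358715   0.06652522] [ 0.43631354 -0.0414343   0.06106583] [ 0.44886223 -0.03103273  0.07354379]
pin 41 [ 0.56539219 -0.04655276  0.06591485] [ 0.56318992 -0.05067641  0.06119124] [ 0.56916726 -0.04348231  0.07219879]
side round_pin [([0.442, -0.04, 0.0555], 0.83)]
side diamond_pin [([0.5634, -0.0462, 0.0521], 0.75), ([0.5003, -0.0471, 0.0004], 0.62)]
deck 0.05290108973564912 ((502.41839599609375, -44.01825714111328), (102.0500259399414, 168.7571258544922), 85.7337875366211)
pin 28 [ 0.43946757 -0.03949502  0.06489728] [ 0.43511838 -0.04587214  0.05994791] [ 0.44447082 -0.03312102  0.07150394]
pin 10 [ 0.56372988 -0.05039882  0.06542516] [ 0.5618762  -0.0538378   0.06106704] [ 0.56571435 -0.0474554   0.07120181]
```

Request:
{"method": "play_rows", "body": {
  "series": [
    [0, 1, 1.2, 2, -0.03],
    [0, 1.8, 1.9, 5, -0.03],
    [0, 1.9, 1.9, 8.5, -0.03],
    [0, 1.9, 1.9, 11, -0.03],
    [0, 1.9, 1.9, 12, -0.03]
  ]
}}

```text
time_s: 3.22
tool_pos: [0.5347, 0.1925, 0.1096]
eef_rot: [[-0.974, 0.228, -0.005], [0.228, 0.974, -0.002], [0.004, -0.003, -1.0]]
wrist_force: [0.2, 0.2, 0.8]
finger_gap: 0.0882
gripper_force: 0.0
```

Request:
{"method": "play_rows", "body": {
  "series": [
    [0, 0, 0, 2, 0],
    [0, 0, 0, 4, 0],
    [0, 0, 0, 5.2, 0],
    [0, 0, 0, 5.9, 0],
    [0, 0, 0, 5.9, 0]
  ]
}}

```text
time_s: 3.63
tool_pos: [0.5363, 0.1931, 0.053]
eef_rot: [[-0.973, 0.229, -0.001], [0.229, 0.973, -0.001], [0.001, -0.001, -1.0]]
wrist_force: [-0.4, 0.1, 0.1]
finger_gap: 0.0882
gripper_force: 0.0
```

Request:
{"method": "play_rows", "body": {
  "series": [
    [80, 0, 0, 0, 0],
    [150, 0, 0, 0, 0],
    [255, 0, 0, 0, 0],
    [255, 0, 0, 0, 0],
    [255, 0, 0, 0, 0]
  ]
}}

```text
time_s: 4.05
tool_pos: [0.5369, 0.1934, 0.0543]
eef_rot: [[-0.973, 0.229, 0.001], [0.229, 0.973, 0.0], [-0.001, 0.001, -1.0]]
wrist_force: [0.9, -0.2, 0.2]
finger_gap: 0.0572
gripper_force: 0.0
```

Request:
{"method": "play_rows", "body": {
  "series": [
    [255, 0, 0, 0, 0],
    [255, 0, 0, 0, 0],
    [255, 0, 0, 0, 0],
    [255, 0, 0, 0, 0],
    [255, 0, 0, 0, 0]
  ]
}}

```text
time_s: 4.47
tool_pos: [0.5366, 0.1933, 0.0537]
eef_rot: [[-0.973, 0.229, 0.0], [0.229, 0.973, -0.0], [-0.0, 0.0, -1.0]]
wrist_force: [0.6, 0.3, 0.0]
finger_gap: 0.0239
gripper_force: 0.0
```

Request:
{"method": "play_rows", "body": {
  "series": [
    [255, 0, 0, 0, 0],
    [255, 0, 0, 0, 0],
    [255, 0, 0, 0, 0],
    [255, 0, 0, 0, 0],
    [255, 0, 0, 0, 0]
  ]
}}

```text
time_s: 4.88
tool_pos: [0.5367, 0.1936, 0.0537]
eef_rot: [[-0.974, 0.229, 0.0], [0.229, 0.974, 0.001], [-0.0, 0.001, -1.0]]
wrist_force: [-0.1, 1.3, -1.5]
finger_gap: 0.0134
gripper_force: 30.0
```

Request:
{"method": "play_rows", "body": {
  "series": [
    [255, 0, 0, -1, 0],
    [255, 0, 0, -3.5, 0],
    [255, 0, 0, -7, 0],
    [255, 0, 0, -10, 0],
    [255, 0, 0, -11, 0]
  ]
}}

```text
time_s: 5.3
tool_pos: [0.5378, 0.1939, 0.1677]
eef_rot: [[-0.973, 0.229, 0.005], [0.229, 0.973, 0.002], [-0.004, 0.003, -1.0]]
wrist_force: [1.1, 1.1, -2.8]
finger_gap: 0.0137
gripper_force: 30.0
```

Request:
{"method": "play_rows", "body": {
  "series": [
    [255, -0.1, -1, -1, -0.02],
    [255, -0.3, -3.5, -2, -0.05],
    [255, -0.6, -6.5, -3, -0.08],
    [255, -0.9, -9.5, -3.6, -0.12],
    [255, -1.2, -13, -3.6, -0.159]
  ]
}}

```text
time_s: 5.72
tool_pos: [0.5184, 0.0637, 0.2003]
eef_rot: [[-0.998, 0.068, 0.001], [0.068, 0.998, 0.001], [-0.001, 0.001, -1.0]]
wrist_force: [1.4, 0.7, -4.9]
finger_gap: 0.0134
gripper_force: 30.0
```

Request:
{"method": "play_rows", "body": {
  "series": [
    [255, 0.2, -3, 0, 0],
    [255, 0.4, -6, 0, 0],
    [255, 0.6, -9, 0, 0],
    [255, 0.72, -10.8, 0, 0],
    [255, 0.72, -10.8, 0, 0]
  ]
}}

```text
time_s: 6.13
tool_pos: [0.501, -0.05, 0.1982]
eef_rot: [[-0.997, 0.08, -0.006], [0.08, 0.997, -0.005], [0.005, -0.006, -1.0]]
wrist_force: [0.0, -0.5, -4.8]
finger_gap: 0.0135
gripper_force: 30.0
```

Run:
```python
from h import *
s=read_state();print(s["tool_pos"],np.round(s["eef_rot"],3).tolist(),s["wrist_force"],s["moment"])
ims=[]
for c in("wrist","side","scene"):
    im,d=grab_frame(c);P=cloud(c,d,s);ims.append(im)
    for n in("round_pin","diamond_pin","round_hole","diamond_hole"):
        r=place_of(n,c);print(c,n,[(np.round(x["centre"],4).tolist(),round(x["confidence"],2)) for x in r[:2]])
    if c=="wrist":
        m=(d>0)&(np.hypot(P[...,0]-.503,P[...,1]+.043)<.1)&(abs(P[...,2]-.155)<.02)
        print(np.median(P[m],0),P[m].min(0),P[m].max(0))
cv2.imwrite("pics/c.png",ims[0]);cv2.imwrite("pics/d.png",ims[1])
```

```text
[ 0.50095724 -0.05000831  0.19823628] [[-0.997, 0.08, -0.006], [0.08, 0.997, -0.005], [0.005, -0.006, -1.0]] [ 0.03725171 -0.54577239 -4.77502188] [-0.09219521  0.00935304  0.02520371]
wrist round_pin [([0.4461, -0.0365, 0.0489], 0.84)]
wrist diamond_pin []
wrist round_hole [([0.4418, -0.0452, 0.1435], 0.89)]
wrist diamond_hole [([0.5599, -0.0569, 0.1438], 0.82)]
[ 0.45774723 -0.04657492  0.15325544] [ 0.41771061 -0.0929369   0.14438412] [5.82552422e-01 1.65039870e-04 1.74927708e-01]
side round_pin [([0.4422, -0.0367, 0.0535], 0.83)]
side diamond_pin [([0.5655, -0.0477, 0.0535], 0.89)]
side round_hole [([0.4416, -0.0398, 0.148], 0.76), ([0.5051, -0.0383, 0.1481], 0.55)]
side diamond_hole [([0.5644, -0.05, 0.1458], 0.63)]
scene round_pin [([0.4395, -0.0353, 0.0569], 0.57)]
scene diamond_pin [([0.5646, -0.049, 0.0534], 0.72)]
scene round_hole [([0.4438, -0.0361, 0.1435], 0.96), ([0.7987, 0.0543, 0.0026], 0.56)]
scene diamond_hole [([0.5659, -0.0493, 0.1491], 0.89)]
```

View pics/c.png

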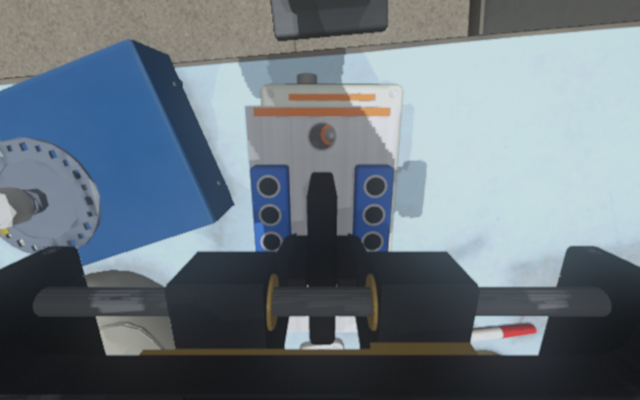

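View pics/d.png

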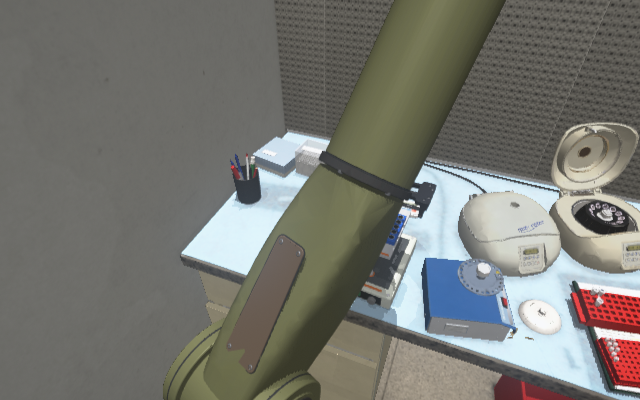

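The wrist view was taken while the arm was still settling. It shows the round pin's tip through the larger hole near (325,135). The side view has the carrier mostly hidden behind the arm. I'll go lower and look through the hole once it settles.

Request:
{"method": "play_rows", "body": {
  "series": [
    [255, 0, 0.1, 1.5, 0],
    [255, 0, 0.1, 3.5, 0],
    [255, 0, 0.1, 5, 0],
    [255, 0, 0.1, 5.8, 0],
    [255, 0, 0.1, 5.8, 0]
  ]
}}

```text
time_s: 7.3
tool_pos: [0.5028, -0.0423, 0.1404]
eef_rot: [[-0.997, 0.072, -0.003], [0.072, 0.997, -0.0], [0.003, -0.0, -1.0]]
wrist_force: [-0.8, -0.5, -3.9]
finger_gap: 0.0135
gripper_force: 30.0
```

Request:
{"method": "play_rows", "body": {
  "series": [
    [255, 0, 0, 0, 0],
    [255, 0, 0, 0, 0],
    [255, 0, 0, 0, 0],
    [255, 0, 0, 0, 0],
    [255, 0, 0, 0, 0]
  ]
}}

```text
time_s: 7.72
tool_pos: [0.504, -0.0423, 0.1423]
eef_rot: [[-0.997, 0.072, 0.001], [0.072, 0.997, -0.0], [-0.001, 0.0, -1.0]]
wrist_force: [-0.2, 0.2, -4.2]
finger_gap: 0.0136
gripper_force: 30.0
```

Run:
```python
from h import *
s=read_state();T=np.array(s["tool_pos"]);R=np.array(s["eef_rot"]);print(T,np.round(R,4).tolist(),s["wrist_force"])
im,d=grab_frame("wrist");P=cloud("wrist",d,s)
m=camera_model("wrist");K=np.array(m["K"]);M=np.array(m["T_tool_cam"])
pr=lambda X:(lambda c:(K@(c/c[2]))[:2])(M[:3,:3].T@(R.T@(np.array(X)-T)-M[:3,3]))
print("hole top pred",pr(T+R@[.062,0,.045]),"hole bottom",pr(T+R@[.062,0,.053]),"pin tip",pr([.4418,-.0375,.072]),"foot",pr([.4418,-.0375,.054]))
h=pr(T+R@[.062,0,.045]).astype(int)
for n in("round_pin","round_hole"):
    r=place_of(n,"wrist");print(n,[(np.round(x["centre"],4).tolist(),round(x["confidence"],2)) for x in r[:2]])
a=im[h[1]-40:h[1]+40,h[0]-50:h[0]+50];cv2.imwrite("pics/e.png",cv2.resize(a,None,fx=6,fy=6,interpolation=cv2.INTER_CUBIC));print("crop origin",h-[50,40])
near=(abs(np.indices(d.shape)[1]-h[0])<40)&(abs(np.indices(d.shape)[0]-h[1])<40)
Q=P[near&(d>0)&(P[...,2]>.055)&(P[...,2]<.076)];print("pin pts",len(Q),Q.mean(0) if len(Q) else 0, Q.max(0) if len(Q) else 0)
```

```text
[ 0.50399323 -0.04228732  0.14229569] [[-0.9974, 0.0719, 0.0012], [0.0719, 0.9974, -0.0], [-0.0012, 0.0001, -1.0]] [-0.19646956  0.16823462 -4.21726856]
hole top pred [322.50666417 136.03005375] hole bottom [322.48464032 135.24660939] pin tip [322.87974722 133.08304964] foot [322.80593466 131.81762094]
round_pin [([0.4466, -0.041, 0.0487], 0.85)]
round_hole [([0.4451, -0.0388, 0.0885], 0.63)]
crop origin [272  96]
pin pts 330 [ 0.44180988 -0.03861171  0.06461018] [ 0.4520932  -0.02440637  0.07324195]
```

View pics/e.png

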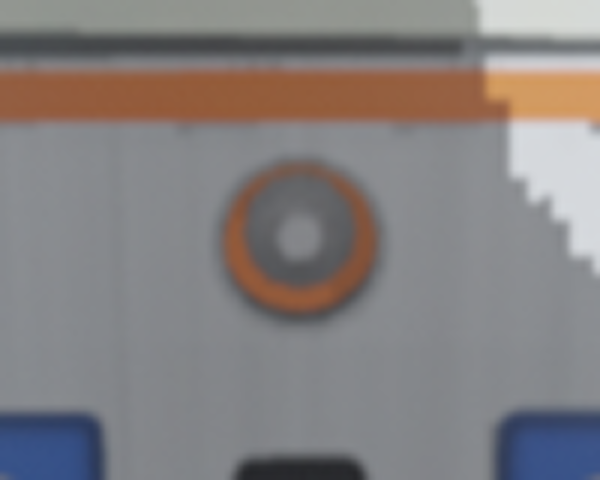

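Through the hole, the pin tip sits at (299,237) in the crop, just about concentric with the hole at (300,238). Allowing for parallax, the carrier needs about 1.2 mm more +x. I'll descend slowly.

Request:
{"method": "play_rows", "body": {
  "series": [
    [255, -0.12, -0.03, 0.2, 0],
    [255, -0.12, -0.03, 0.6, 0],
    [255, -0.12, -0.03, 1.1, 0],
    [255, -0.12, -0.03, 1.6, 0],
    [255, -0.12, -0.03, 1.9, 0]
  ]
}}

```text
time_s: 8.28
tool_pos: [0.5044, -0.0426, 0.1218]
eef_rot: [[-0.997, 0.072, -0.001], [0.072, 0.997, -0.0], [0.001, -0.0, -1.0]]
wrist_force: [-0.2, -0.0, -4.9]
finger_gap: 0.0137
gripper_force: 30.0
```

Request:
{"method": "play_rows", "body": {
  "series": [
    [255, 0, 0, 0.1, 0],
    [255, 0, 0, 0.2, 0],
    [255, 0, 0, 0.3, 0],
    [255, 0, 0, 0.4, 0],
    [255, 0, 0, 0.4, 0]
  ]
}}

```text
time_s: 8.7
tool_pos: [0.5049, -0.0426, 0.1187]
eef_rot: [[-0.997, 0.072, 0.0], [0.072, 0.997, 0.0], [-0.0, 0.0, -1.0]]
wrist_force: [0.3, 0.5, -3.7]
finger_gap: 0.0138
gripper_force: 30.0
```

Request:
{"method": "play_rows", "body": {
  "series": [
    [255, 0, 0, 0.1, 0],
    [255, 0, 0, 0.2, 0],
    [255, 0, 0, 0.3, 0],
    [255, 0, 0, 0.4, 0],
    [255, 0, 0, 0.4, 0]
  ]
}}

```text
time_s: 9.12
tool_pos: [0.5047, -0.0426, 0.1146]
eef_rot: [[-0.997, 0.072, -0.0], [0.072, 0.997, -0.0], [0.0, -0.0, -1.0]]
wrist_force: [0.6, -0.2, -4.4]
finger_gap: 0.0138
gripper_force: 30.0
```

Request:
{"method": "play_rows", "body": {
  "series": [
    [255, 0, 0, 0.1, 0],
    [255, 0, 0, 0.2, 0],
    [255, 0, 0, 0.3, 0],
    [255, 0, 0, 0.3, 0],
    [255, 0, 0, 0.3, 0]
  ]
}}

```text
time_s: 9.53
tool_pos: [0.5048, -0.0426, 0.1116]
eef_rot: [[-0.997, 0.072, -0.0], [0.072, 0.997, -0.0], [0.0, -0.0, -1.0]]
wrist_force: [0.7, 1.0, -4.3]
finger_gap: 0.0135
gripper_force: 30.0
```

Request:
{"method": "play_rows", "body": {
  "series": [
    [255, 0, 0, 0.05, 0],
    [255, 0, 0, 0.1, 0],
    [255, 0, 0, 0.15, 0],
    [255, 0, 0, 0.2, 0],
    [255, 0, 0, 0.2, 0]
  ]
}}

```text
time_s: 9.95
tool_pos: [0.5048, -0.0426, 0.1097]
eef_rot: [[-0.997, 0.072, 0.0], [0.072, 0.997, -0.0], [-0.0, -0.0, -1.0]]
wrist_force: [0.8, -0.5, -5.0]
finger_gap: 0.0137
gripper_force: 30.0
```

Request:
{"method": "play_rows", "body": {
  "series": [
    [255, 0, 0, 0.05, 0],
    [255, 0, 0, 0.1, 0],
    [255, 0, 0, 0.15, 0],
    [255, 0, 0, 0.18, 0],
    [255, 0, 0, 0.18, 0]
  ]
}}

```text
time_s: 10.37
tool_pos: [0.5048, -0.0426, 0.1079]
eef_rot: [[-0.997, 0.072, -0.0], [0.072, 0.997, 0.0], [0.0, 0.0, -1.0]]
wrist_force: [0.1, -0.2, -4.3]
finger_gap: 0.0136
gripper_force: 30.0
```

Almost down, with no contact force yet. I'll press on in small steps.

Request:
{"method": "play_rows", "body": {
  "series": [
    [255, 0, 0, 0.03, 0],
    [255, 0, 0, 0.06, 0],
    [255, 0, 0, 0.1, 0],
    [255, 0, 0, 0.1, 0],
    [255, 0, 0, 0.1, 0]
  ]
}}

```text
time_s: 10.78
tool_pos: [0.5048, -0.0426, 0.1077]
eef_rot: [[-0.997, 0.072, 0.001], [0.072, 0.997, -0.001], [-0.001, -0.0, -1.0]]
wrist_force: [-1.5, 0.6, 4.9]
finger_gap: 0.0137
gripper_force: 30.0
```

Contact came at the seated height with about 9 N, so I'll release it.

Request:
{"method": "play_rows", "body": {
  "series": [
    [230, 0, 0, -0.05, 0],
    [200, 0, 0, -0.05, 0],
    [150, 0, 0, -0.05, 0],
    [80, 0, 0, -0.05, 0],
    [0, 0, 0, -0.05, 0]
  ]
}}

```text
time_s: 11.2
tool_pos: [0.5051, -0.0425, 0.1075]
eef_rot: [[-0.997, 0.072, 0.001], [0.072, 0.997, 0.0], [-0.001, 0.0, -1.0]]
wrist_force: [-0.2, 0.1, 0.1]
finger_gap: 0.0369
gripper_force: 0.0
```

Request:
{"method": "play_rows", "body": {
  "series": [
    [0, 0, 0, 0, 0],
    [0, 0, 0, 0, 0],
    [0, 0, 0, 0, 0],
    [0, 0, 0, 0, 0],
    [0, 0, 0, 0, 0]
  ]
}}

```text
time_s: 11.62
tool_pos: [0.5048, -0.0426, 0.1074]
eef_rot: [[-0.997, 0.072, 0.0], [0.072, 0.997, 0.0], [-0.0, 0.0, -1.0]]
wrist_force: [0.3, -0.7, -0.2]
finger_gap: 0.0703
gripper_force: 0.0
```

Request:
{"method": "play_rows", "body": {
  "series": [
    [0, 0, 0, 0, 0],
    [0, 0, 0, 0, 0],
    [0, 0, 0, 0, 0],
    [0, 0, 0, 0, 0],
    [0, 0, 0, 0, 0]
  ]
}}

```text
time_s: 12.03
tool_pos: [0.5048, -0.0426, 0.1074]
eef_rot: [[-0.997, 0.072, 0.0], [0.072, 0.997, 0.0], [-0.0, 0.0, -1.0]]
wrist_force: [-0.3, 0.0, -0.7]
finger_gap: 0.0878
gripper_force: 0.0
```

Request:
{"method": "play_rows", "body": {
  "series": [
    [0, 0, 0, -1, 0],
    [0, 0, 0, -4, 0],
    [0, 0, 0, -7, 0],
    [0, 0, 0, -10, 0],
    [0, 0, 0, -12, 0]
  ]
}}

```text
time_s: 12.45
tool_pos: [0.5053, -0.0422, 0.2306]
eef_rot: [[-0.997, 0.071, 0.003], [0.071, 0.997, 0.0], [-0.003, 0.001, -1.0]]
wrist_force: [0.7, -0.1, 0.0]
finger_gap: 0.0884
gripper_force: 0.0
```

Request:
{"method": "play_rows", "body": {
  "series": [
    [0, 0, 0, 0, 0],
    [0, 0, 0, 0, 0],
    [0, 0, 0, 0, 0],
    [0, 0, 0, 0, 0],
    [0, 0, 0, 0, 0]
  ]
}}

```text
time_s: 12.87
tool_pos: [0.5041, -0.0427, 0.2264]
eef_rot: [[-0.997, 0.071, -0.002], [0.071, 0.997, -0.0], [0.002, -0.0, -1.0]]
wrist_force: [1.0, -1.0, -0.1]
finger_gap: 0.0878
gripper_force: 0.0
```

Run:
```python
from h import *
s=read_state();print(s["tool_pos"],s["finger_gap"],s["wrist_force"],s["time_s"])
im,d=grab_frame("wrist");P=cloud("wrist",d,s)
for n in("round_pin","diamond_pin","round_hole","diamond_hole","grip"):
    r=place_of(n,"wrist");print(n,[(np.round(x["centre"],4).tolist(),round(x["confidence"],2)) for x in r[:1]])
Y=(P[...,:2]-[.5048,-.0426])@np.array([[.9974,.0719],[-.0719,.9974]])
near=(d>0)&(abs(Y[...,0])<.077)&(abs(Y[...,1])<.043)
m=near&(abs(P[...,2]-.062)<.005)
A=np.c_[Y[m],np.ones(m.sum())];z=P[m][:,2]
for _ in range(3):
    c=np.linalg.lstsq(A,z,rcond=None)[0];k=abs(z-A@c)<.0015;A=A[k];z=z[k]
print("plate top fit (slope x,y,height)",c,len(z))
cv2.imwrite("pics/f.png",im)
```

```text
[ 0.50409736 -0.0427066   0.226428  ] 0.08777050461557936 [ 1.00404327 -1.01953979 -0.1104952 ] 12.8667
round_pin [([0.4403, -0.04, 0.0504], 0.93)]
diamond_pin []
round_hole [([0.4459, -0.0372, 0.0553], 0.76)]
diamond_hole [([0.5683, -0.0474, 0.0533], 0.6)]
grip [([0.5062, -0.0407, 0.1072], 0.65)]
plate top fit (slope x,y,height) [-0.00112808 -0.00131785  0.06181981] 5668
```

View pics/f.png

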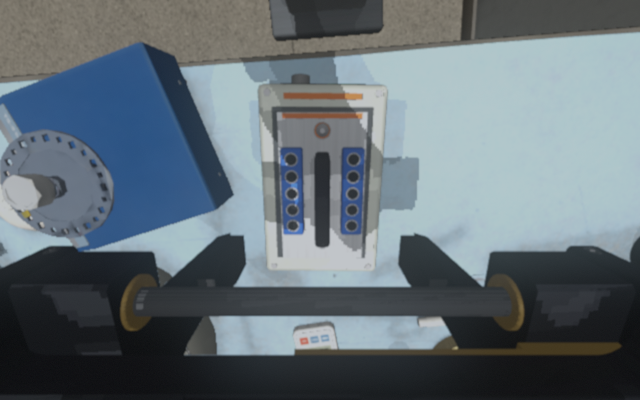

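The carrier lies squarely on the deck, with the round pin up through its hole at (322,130). Its top fits a plane 61.8 mm up (62 expected when seated) and level to about 0.002 rad, so it is flush. I'll hand it in.

```bash
python3 -c "
from plant import *
print(job_done())"
```

```text
the job is handed in; nothing more can be done
None
```

The carrier is seated flush on the mixer, orange end to orange end, and released, and the job is handed in at about 13 s; the judge returned no verdict, and I saw only the round pin come up through its hole, not the diamond pin.

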